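# Size the round brush at the gilder's bench

## Task

Take the wooden lid off the small white pot and lay it, knob up, on the bare part of the wooden board; then pick up the round brush, dip its bristles well into the pot without pushing or knocking the pot, and put the brush back in the two forks it came from, pointing the same way. At the end the lid must be back on the pot, fully home; leave the pot where it stands and disturb nothing else.

Things in the scene. Friction and masses are not known exactly. Their poses are not given: they have to be found in the camera images.
- pot: White ceramic pot, loose, about 0.4 kg: outer diameter 76 mm, 45 mm high, wall 4 mm (mouth 68 mm wide inside), floor 6 mm thick. Starts closed by the lid. Origin: centre of its underside, z up. It stands at any of four places amid the tall cup (beaker), bowl and bottle.
- pot_mouth (a point): Centre of the pot's mouth, level with its rim, 45 mm above the bench.
- lid: Round wooden lid of the pot, loose, about 70 g: plug 60 mm across and 6 mm deep below, then a disc 82 mm across and 6 mm thick, then a centre knob 18 to 22 mm across and 22 mm tall (knob from 12 to 34 mm above the origin). Origin: centre of the plug's underside, z up. On the pot, home, the origin is 39 mm above the pot's origin; the plug has 4 mm play all round in the mouth.
- brush: Round brush, loose, about 40 g, lying level in two forks of the brush rest: round light wood handle 12 mm thick from x = -95 to +55 mm, brass ferrule 14 mm thick to x = 73 mm, black tapered bristles (rigid) to the tip at x = 95 mm. Origin: on its axis, near its centre of mass, midway (within 6 mm) between the two forks, 52 mm above the bench as it lies; x points to the tip, which starts towards the robot. It lies in either pair of forks.
- brush_tip (a point): End of the round brush's bristles, on the brush's axis, 95 mm from the brush's origin.
- rest: Fixed brush rest: dark wood base 110 (x) x 150 (y) x 12 mm with two pairs of steel wire V forks, one pair at y = -40 and one at y = +40 mm, the forks of a pair at x = -38 and +38 mm; each V is 32 mm wide at its top, bottom about 43 mm and top 58 mm above the bench. The brushes lie along x. Origin: centre of the underside. Left or right of the pots.
- flat_brush: Bystander, loose: brush with the same handle but a flat 40 mm wide head, in the other pair of forks, parallel to the round brush and 80 mm from it. Origin on its axis, x to the head.
- board: Fixed light wood board 240 (x) x 180 (y) x 12 mm, on the other side of the pots from the rest. A stack of paper 10 mm high covers x = 28 to 112 mm of it; x = -120 to +28 mm is bare. Origin: centre of the underside.
- board_bare (a point): Centre of the bare part of the board, on its upper face, 12 mm above the bench, at x = -45 mm in the board frame.
- beaker: Bystander, loose: tall white cup, 60 mm across, 90 mm high. Origin: centre of the underside.
- bowl: Bystander, loose: low white open bowl, 94 mm across, 40 mm high. Origin: centre of the underside.
- bottle: Bystander, loose: capped amber bottle, 48 mm across, 115 mm high. Origin: centre of the underside.
- weight: Bystander, loose: brass weight with a small knob, 44 mm across, 42 mm high, on the board's paper stack. Origin: centre of the underside.
- tape: Bystander, loose: paper tape ring 90 mm across, 25 mm high, behind the pots. Origin: centre of the underside.
- folder: Bystander, loose: flat white bone folder 150 x 22 x 6 mm, on the bench behind the pots. Origin: centre of the underside.
Mind the look-alikes: they are no part of the job. Of the things shaped like the brush, the wood one is meant. Of the things shaped like the lid, the wooden one is meant.

How it is judged:
On the way, in this order (a step that is already met when the one before it is completed fails the run):
1. the lid lies flat, knob up, on the bare part of the board, let go (horizontal distance between lid and board_bare below 0.06 m and z of lid in the frame of board_bare between -0.003 and 0.004 m and angle between lid's own z axis and vertical below 0.1 rad and contact force between the fingers and lid below 0.1 N), for 0.2 s.
2. the brush, held by the fingers, has its bristle tip inside the pot, at least 12 mm below the rim (horizontal distance between brush_tip and pot_mouth below 0.032 m and z of brush_tip in the frame of pot_mouth between -0.042 and -0.012 m and contact force between the fingers and brush above 0.5 N), for 0.2 s.
At the end, for the whole second after the job is handed in: The round brush lies in the forks it came from, pointing as before (within 18 mm of its start, tip within 20 mm); the lid sits knob up and fully home on the pot (centred within 7 mm, no more than 2.5 mm above home, level); the pot stands upright within 30 mm of where it started; all at rest (distance of brush from where it was at the start of the episode below 0.018 m and distance of brush_tip from where it was at the start of the episode below 0.02 m and horizontal distance between lid and pot below 0.007 m and z of lid in the frame of pot between 0.036 and 0.0415 m and angle between the z axis of lid and the z axis of pot, either way round below 0.06 rad and angle between lid's own z axis and vertical below 0.1 rad and angle between pot's own z axis and vertical below 0.05 rad and distance of pot from where it was at the start of the episode below 0.03 m and linear speed of each of lid, brush below 0.02 m/s); the robot touches nothing.
It fails at once if the brush presses the pot with more than 15 N (contact force between brush and pot above 15 N).
It fails at once if the pot is tipped (angle between pot's own z axis and vertical above 0.35 rad).
It fails at once if a bystander (tall cup, bowl, bottle, brass weight, flat brush, tape roll or bone folder) is moved more than 25 mm (distance of any of beaker, bowl, bottle, weight, flat_brush, tape, folder from where it was at the start of the episode above 0.025 m).
It also fails if it takes over 72 s, if anything falls off the work surface, if the arm or the gripper's body presses on something with over 40 N, if the wrist force passes 120 N, or if a joint passes its speed limit or range.

## Robot

A 6-joint arm with a two-finger parallel gripper is mounted at the origin on the work surface. World frame = base frame: x ahead of the robot, y to its left, z up, the work surface at z = 0. Lengths are in m, angles in rad, forces in N, time in s.
With the tool pointing down it reaches from about 0.3 to 0.85 m from the base axis. Payload 5.4 kg.
Tool frame: the origin (TCP) lies at the very end of the fingers, on their centre line; the grasp point (between the pads) lies 19 mm behind it; z points along the fingers, y is the line along which they close (so a half turn about z gives the same grasp; the last joint's range is limited). The gripper opens to 85 mm and grips with 20 to 120 N. Pads are 22 mm wide; open, the fingers measure 114 mm over their backs; the gripper's body (76 mm by 85 mm) begins 54 mm behind the grasp point. The pads swing forward as they close: fully open they stand 13 mm farther back than shut.
Start: joints at [0.964, 0.158, 1.597, -0, 1.386, -0.21], TCP at [0.222, 0.53, 0.231] pointing down, gripper open.
Joint ranges: [-2.91, 2.91], [-0.94, 2.29], [0.18, 2.7], [-1.29, 4.43], [0.17, 2.64], [-3, 3]. Speed limits (rad/s): [2.57, 2.57, 3.14, 3.14, 3.14, 3.14].

## Interface

Orientations are given as a unit quaternion [x, y, z, w].
In Python, from station import read_state, optics, arm, trace, landmark_of gives the robot as it stands.
- The arm moves only by the shell command python3 -m pendant 'ROWS' [FORCE]. ROWS is JSON, a list of rows, each an object of numbers: "claw": the finger opening in m, from 0 to 0.0854; "dx", "dy", "dz": the shift along the tool's x, y, z in m; "wx", "wy", "wz": the turn, a rotation vector about the tool's x, y, z in degrees. In form: [{"claw": .., "dx": .., "dy": .., "dz": .., "wx": .., "wy": .., "wz": ..}, ...]. A call has 1 to 8 rows; each row is the pose to reach, as a shift and turn from the pose commanded when the call began, along the tool's axes at that moment; what a row does not reach only later rows make up. A row lasts 1/8 s, in which the tool goes at most 62.5 mm and 10.7 degrees, less where a joint would pass 70% of its speed; a pose out of reach is approached as far as the arm can. A call with a gripper value outside its range is refused whole. The fingers move at their own pace and stop on an object; FORCE is the grip in N (left out, the last holds). Time passes only in rows, so rows that repeat a pose let the fingers close. It gives the time, the measured TCP pose, the force, the opening and the grip force at its end, in the units of the state.
- read_state(): the state, without advancing time (a new reading comes with each control period).
- optics.read_camera(name): name is "scene" or "top"; returns the picture (384x512x3 uint8, red, green, blue); there is no depth.
- optics.get_calibration(name): a dict with "fx", "fy", "cx", "cy" (pixels), "cam_to_world" (4x4, takes a point from camera to world coordinates). Camera axes: x right, y up, looking along -z (the intrinsics and any distortion apply to the point x, -y, -z); pixel columns grow to the right and rows downward; lengths in m; the calibration is good to about 2 mm. A picture is of the moment at which its call begins. get_calibration takes no time and is no camera call.
- arm.job_done(): hands the job in; it is judged then, once.
Trained networks look in the newest picture that a camera, given by its name, has taken for a name from the list of things; names that differ only in an ending like _2 or _b are one class to them, and where a whole thing is asked for, a point or a joint stands for the part that bears it (a point fixed in the world has none). Each returns a list of dicts, best first, with "confidence" (0 to 1); they miss things now and then, are a little off and sometimes report something else, mostly with a low value. They report only what shows in the picture. A call takes as long as a camera call. They do not tell look-alikes from the thing itself.
- trace(camera, name): "mask" (384x512 bool, what is visible of it) and "box" ([left, top, width, height] in pixels, round what is visible of it).
- landmark_of(camera, name): "at" ([column, row] in pixels: a listed point, or the origin of a listed thing).
The state is a dict: "time_s": time; "q": joint angles; "qvel": joint speeds; "effort": joint torques, N m; "position": TCP position; "tcp_rot": TCP orientation; "wrist_force": force on the tool from outside, world axes, zero at the start; "ft_torque": the same for the moment, N m; "grip_width": finger opening in m; "grip_force": force on a finger pad.
Only numpy, scipy, OpenCV 4.12 (cv2) and the standard library are available. Lean on these libraries where they do the work, as an engineer would, in place of code of your own. Each camera call takes 0.05 s, during which the arm holds its last target. There are 200 camera calls.

## Working session

There is one attempt and no reset: what is moved stays moved. The work goes in short steps, Python scripts to look and compute and a shell command to move; the robot and the scene stay as the last step left them, time stands still between calls to the robot, and variables do not carry over. Pictures are saved under pics/ and viewed, at most 10 in all, crops included, and the job is handed in when it is done.

```bash
ls; mkdir -p pics
cat > h.py <<'E'
import numpy as np, cv2
from station import read_state, optics, arm, trace, landmark_of
from scipy.spatial.transform import Rotation as R
def proj(cam,P):
    c=optics.get_calibration(cam); T=np.linalg.inv(np.array(c["cam_to_world"]))
    p=T[:3,:3]@np.array(P)+T[:3,3]; return np.array([c["cx"]+c["fx"]*p[0]/-p[2], c["cy"]-c["fy"]*p[1]/-p[2]])
def ray(cam,uv,z):
    c=optics.get_calibration(cam); T=np.array(c["cam_to_world"])
    d=T[:3,:3]@np.array([(uv[0]-c["cx"])/c["fx"],-(uv[1]-c["cy"])/c["fy"],-1]); o=T[:3,3]
    return o+d*(z-o[2])/d[2]
def snap(cam,name):
    im=optics.read_camera(cam); cv2.imwrite("pics/"+name,cv2.cvtColor(im,cv2.COLOR_RGB2BGR)); return im
E
python3 - <<'E'
from h import *
np.set_printoptions(precision=4,suppress=True)
for cam in("top","scene"):
    snap(cam,cam+"0.png"); c=optics.get_calibration(cam); print({k:v for k,v in c.items() if k!="cam_to_world"}, np.array(c["cam_to_world"]))
    for n,z in dict(pot=0,lid=.039,brush=.052,brush_tip=.052,rest=0,flat_brush=.052,board=0,board_bare=.012,beaker=0,bowl=0,bottle=0,weight=.022,tape=0,folder=0).items():
        for r in landmark_of(cam,n)[:3]: print(cam,n,round(r["confidence"],2),np.round(r["at"],1),ray(cam,r["at"],z))
s=read_state(); print(s)
E
```

```text
pics
{'fx': 440.25885098806975, 'fy': 440.25885098806975, 'cx': 258.23978466595753, 'cy': 202.65591057551674} [[ 0.0028  0.9953 -0.0967  0.4512]
 [-0.9999  0.0044  0.0166 -0.0159]
 [ 0.0169  0.0966  0.9952  1.1249]
 [ 0.      0.      0.      1.    ]]
top pot 0.54 [367.6 220.7] [ 0.5151 -0.3157  0.    ]
top pot 0.35 [219.3 153.1] [ 0.6891  0.0666 -0.    ]
top lid 0.78 [214.9 226.1] [0.4982 0.0725 0.039 ]
top lid 0.66 [224.1 282.5] [0.3612 0.0485 0.039 ]
top brush 0.76 [105.5 227.3] [0.4938 0.3359 0.052 ]
top brush 0.62 [117.4 131.1] [0.7318 0.3152 0.052 ]
top brush_tip 0.82 [109.3  98. ] [0.8158 0.3381 0.052 ]
top brush_tip 0.62 [111.6 263.4] [0.4072 0.3182 0.052 ]
top brush_tip 0.53 [104.9 226.4] [0.496  0.3374 0.052 ]
top rest 0.74 [127.8 226.8] [0.4974 0.2967 0.    ]
top rest 0.62 [368.7 235.6] [ 0.477  -0.3177  0.    ]
top flat_brush 0.79 [141.9 223. ] [0.5046 0.2484 0.052 ]
top board 0.84 [370.6 225.2] [ 0.5036 -0.3232  0.    ]
top board_bare 0.6 [367.5 234.5] [ 0.4795 -0.3115  0.012 ]
top beaker 0.9 [273.1 178.1] [ 0.6244 -0.0729  0.    ]
top bowl 0.98 [271.4 234.7] [ 0.4785 -0.
[... 1314 characters left out ...]
e 0.79 [220.6 261.6] [0.6906 0.0644 0.    ]
scene weight 0.64 [191.6 147.5] [ 0.5956 -0.3004  0.022 ]
scene tape 0.98 [210.  305.7] [0.758  0.1478 0.    ]
scene folder 0.68 [164.3 210.8] [ 0.7459 -0.139   0.    ]
{'time_s': 1.5, 'q': array([ 0.9639,  0.1584,  1.597 ,  0.    ,  1.3862, -0.2101]), 'qvel': array([-0.0001, -0.0026,  0.0004,  0.002 , -0.0002,  0.0019]), 'effort': array([  0.0001, -39.6006, -33.1695,  -0.0002,   0.0008,  -0.    ]), 'position': array([0.2222, 0.5303, 0.2313]), 'tcp_rot': array([ 0.1971,  0.9804,  0.    , -0.    ]), 'wrist_force': array([-0.4623,  0.2517, -0.1044]), 'ft_torque': array([-0.016 , -0.0029,  0.0477]), 'grip_force': 0.0, 'grip_width': 0.0853346375399985}
```

View pics/top0.png

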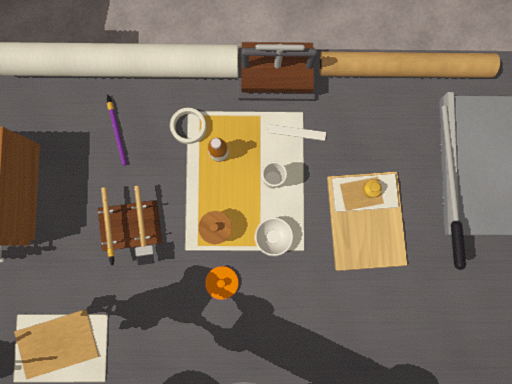

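View pics/scene0.png

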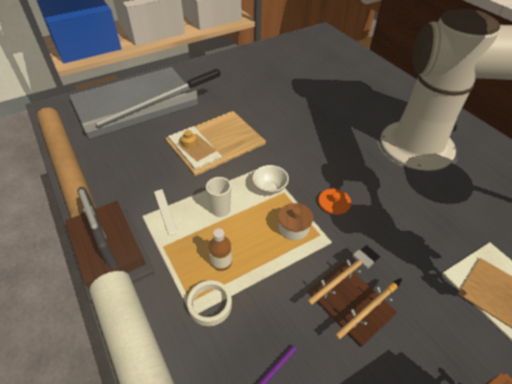

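Top view: the lid candidates are the wooden one on the white pot at (214,227) and the orange look-alike at (222,282), so I choose the wooden one. The brush candidates are the round wood brush with black tip at (108,228), the purple brush at (117,130) and the flat brush at (141,222), so I choose the round wood one. The bare part of the board is at about (368,240). The scene view agrees: lid (294,218), round brush (368,310).

```bash
cat > fit.py <<'E'
from h import *
from scipy.optimize import minimize
a=np.linspace(0,2*np.pi,40)
def disc(z,r): return np.c_[r*np.cos(a),r*np.sin(a),0*a+z]
def xdisc(x,r): return np.c_[0*a+x,r*np.cos(a),r*np.sin(a)]
def box(x0,x1,y,z): return np.array([[p,q,r] for p in(x0,x1) for q in(-y,y) for r in(0,z)])
PARTS=dict(lid=[np.r_[disc(.006,.041),disc(.012,.041)],np.r_[disc(.012,.010),disc(.034,.011)]],
 brush=[np.r_[xdisc(-.095,.006),xdisc(.055,.006)],np.r_[xdisc(.055,.007),xdisc(.073,.007)],np.r_[xdisc(.073,.006),xdisc(.095,.001)]],
 pot=[np.r_[disc(0,.038),disc(.045,.038)]],
 board=[box(-.12,.12,.09,.012)])
def sil(cam,parts,p,z):
    c,s=np.cos(p[2]),np.sin(p[2]); M=np.zeros((384*2,512*2),np.uint8)
    for P in parts:
        W=np.c_[p[0]+c*P[:,0]-s*P[:,1],p[1]+s*P[:,0]+c*P[:,1],P[:,2]+z]
        uv=np.array([proj(cam,w) for w in W])*2+.5
        cv2.fillPoly(M,[cv2.convexHull(np.round(uv*16).astype(np.int32))],1,shift=4)
    return M
def getmask(cam,name,near):
    best=None
    for r in trace(cam,name):
        m=r["mask"]; ys,xs=np.nonzero(m)
        if len(xs)==0: continue
        d=np.hypot(xs.mean()-near[0],ys.mean()-near[1])
        if d<25 and (best is None or r["confidence"]>best[0]): best=(r["confidence"],m)
    return best
def fit(name,p0,z,cams=("top","scene"),yaw=True,verbose=True):
    ms={}
    for cam in cams:
        b=getmask(cam,name,proj(cam,[p0[0],p0[1],z]))
        if b is None: print(name,cam,"no mask"); continue
        ms[cam]=cv2.resize(b[1].astype(np.uint8),(1024,768),interpolation=cv2.INTER_NEAREST)
    def iou(cam,p): S=sil(cam,PARTS[name],p,z); return (S&ms[cam]).sum()/(S|ms[cam]).sum()
    out={}
    sets=[list(ms)]+([[c] for c in ms] if len(ms)>1 else [])
    for cs in sets:
        n=3 if yaw else 2
        f=lambda v: -sum(iou(c,[*v,*p0[n:]]) for c in cs)
        sim=np.vstack([p0[:n]]+[np.array(p0[:n])+np.eye(3)[i][:n]*[.012,.012,.08][i] for i in range(n)])
        r=minimize(f,p0[:n],method="Nelder-Mead",options=dict(initial_simplex=sim,xatol=2e-4,fatol=1e-4,maxiter=90))
        out[tuple(cs)]=r.x; print(name,cs,np.round(r.x,4),"iou",[round(iou(c,[*r.x,*p0[n:]]),3) for c in cs])
    return out[tuple(sets[0])]
E
cat > m.py <<'E'
from fit import *
t=snap("top","t1.png"); s=snap("scene","s1.png")
fit("lid",[.497,.07,0],.039,yaw=False)
fit("brush",[.497,.333,np.pi+.1],.052)
fit("board",[.51,-.315,-.05],0)
A=cv2.resize(t[190:310,80:260],None,fx=3,fy=3,interpolation=cv2.INTER_CUBIC);B=cv2.resize(s[180:340,260:410],None,fx=1.6875,fy=2.25)
cv2.imwrite("pics/crop.png",cv2.cvtColor(np.hstack([A[:,:540],B]),cv2.COLOR_RGB2BGR))
E
time python3 m.py
```

```text
Traceback (most recent call last):
  File "m.py", line 3, in <module>
    fit("lid",[.497,.07,0],.039,yaw=False)
    ~~~^^^^^^^^^^^^^^^^^^^^^^^^^^^^^^^^^^^
  File "fit.py", line 39, in fit
    r=minimize(f,p0[:n],method="Nelder-Mead",options=dict(initial_simplex=sim,xatol=2e-4,fatol=1e-4,maxiter=90))
  File "fit.py", line 37, in <lambda>
    f=lambda v: -sum(iou(c,[*v,*p0[n:]]) for c in cs)
                 ~~~^^^^^^^^^^^^^^^^^^^^^^^^^^^^^^^^^
  File "fit.py", line 37, in <genexpr>
    f=lambda v: -sum(iou(c,[*v,*p0[n:]]) for c in cs)
                     ~~~^^^^^^^^^^^^^^^^
  File "fit.py", line 32, in iou
    def iou(cam,p): S=sil(cam,PARTS[name],p,z); return (S&ms[cam]).sum()/(S|ms[cam]).sum()
                      ~~~^^^^^^^^^^^^^^^^^^^^^
  File "fit.py", line 15, in sil
    uv=np.array([proj(cam,w) for w in W])*2+.5
                 ~~~~^^^^^^^
  File "h.py", line 5, in proj
    c=optics.get_calibration(cam); T=np.linalg.inv(np.array(c["cam_to_world"]))
ValueError: time passes only in moves, steps and waits

real	0m4.868s
user	0m2.134s
sys	0m0.221s
```

Cache the calibration.

View pics/crop.png

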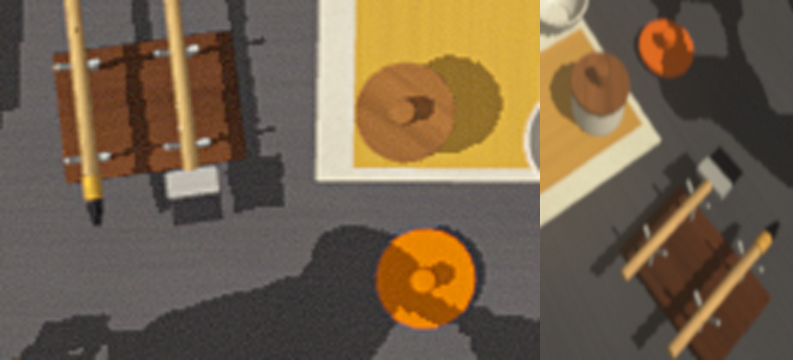

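```bash
cat > go.py <<'E'
# usage: go.py x y z yaw_of_tool_x_deg tilt_deg  -> shift/turn in tool axes (tilt: tool z swings away from tool x)
import sys; from h import *
x,y,z,yaw,tilt=map(float,sys.argv[1:6]); s=read_state(); R0=R.from_quat(s["tcp_rot"])
yw=np.radians(yaw); X=np.array([np.cos(yw),np.sin(yw),0]); Z=np.array([0,0,-1.]); B=R.from_matrix(np.c_[X,np.cross(Z,X),Z])
T=B*R.from_rotvec([0,np.radians(-tilt),0])
np.set_printoptions(precision=4,suppress=True)
print("d",R0.inv().apply(np.array([x,y,z])-s["position"])*1000,"w",(R0.inv()*T).as_rotvec(degrees=True),"t",s["time_s"],"pos",s["position"],"q",s["q"],"Z",T.apply([0,0,1]))
E
python3 go.py .4965 .071 .15 188.2 0
```

```text
d [-430.4838 -317.596    81.3078] w [ -0.003   -0.0016 -30.9356] t 2.1 pos [0.2222 0.5303 0.2313] q [ 0.9639  0.1584  1.597   0.      1.3862 -0.2101] Z [ 0.  0. -1.]
```

```bash
python3 -m pendant '[{"claw":0.05,"dx":-0.215,"dy":-0.159,"dz":0,"wz":-30.9},{"claw":0.05,"dx":-0.215,"dy":-0.159,"dz":0,"wz":-30.9},{"claw":0.05,"dx":-0.215,"dy":-0.159,"dz":0,"wz":-30.9},{"claw":0.05,"dx":-0.215,"dy":-0.159,"dz":0,"wz":-30.9},{"claw":0.05,"dx":-0.4305,"dy":-0.3176,"dz":0.0813,"wz":-30.9},{"claw":0.05,"dx":-0.4305,"dy":-0.3176,"dz":0.0813,"wz":-30.9},{"claw":0.05,"dx":-0.4305,"dy":-0.3176,"dz":0.0813,"wz":-30.9},{"claw":0.05,"dx":-0.4305,"dy":-0.3176,"dz":0.0813,"wz":-30.9}]'; python3 go.py .4965 .071 .055 188.2 0
```

```text
d [-430.485  -317.5906  176.3078] w [ -0.003   -0.0016 -30.9356] t 2.1 pos [0.2222 0.5303 0.2313] q [ 0.9639  0.1584  1.597   0.      1.3862 -0.2101] Z [ 0.  0. -1.]$[0]: bad value
```

```bash
python3 -m pendant '[{"claw":0.05,"dx":-0.215,"dy":-0.159,"dz":0,"wx":0,"wy":0,"wz":-30.9},{"claw":0.05,"dx":-0.215,"dy":-0.159,"dz":0,"wx":0,"wy":0,"wz":-30.9},{"claw":0.05,"dx":-0.215,"dy":-0.159,"dz":0,"wx":0,"wy":0,"wz":-30.9},{"claw":0.05,"dx":-0.215,"dy":-0.159,"dz":0,"wx":0,"wy":0,"wz":-30.9},{"claw":0.05,"dx":-0.4305,"dy":-0.3176,"dz":0.0813,"wx":0,"wy":0,"wz":-30.9},{"claw":0.05,"dx":-0.4305,"dy":-0.3176,"dz":0.0813,"wx":0,"wy":0,"wz":-30.9},{"claw":0.05,"dx":-0.4305,"dy":-0.3176,"dz":0.0813,"wx":0,"wy":0,"wz":-30.9},{"claw":0.05,"dx":-0.4305,"dy":-0.3176,"dz":0.0813,"wx":0,"wy":0,"wz":-30.9}]'; python3 go.py .4965 .071 .055 188.2 0
```

```text
time_s: 3.1
position: [0.4662, 0.1217, 0.1664]
tcp_rot: [-0.071, 0.997, 0.0, 0.001]
wrist_force: [0.7, 0.6, 0.4]
grip_width: 0.0499
grip_force: 0.0
d [-22.7006 -54.4587 111.3858] w [ 0.0005  0.0748 -0.0489] t 3.1 pos [0.4662 0.1217 0.1664] q [ 0.0037 -0.0261  1.9237  0.0002  1.2427 -1.7095] Z [ 0.  0. -1.]
```

```bash
python3 -m pendant '[{"claw":0.05,"dx":-0.0227,"dy":-0.0545,"dz":0.0314,"wx":0,"wy":0,"wz":0},{"claw":0.05,"dx":-0.0227,"dy":-0.0545,"dz":0.0314,"wx":0,"wy":0,"wz":0},{"claw":0.05,"dx":-0.0227,"dy":-0.0545,"dz":0.0314,"wx":0,"wy":0,"wz":0},{"claw":0.05,"dx":-0.0227,"dy":-0.0545,"dz":0.0314,"wx":0,"wy":0,"wz":0}]' 25; python3 go.py .4965 .071 .055 188.2 0
```

```text
time_s: 3.6
position: [0.4954, 0.0739, 0.1359]
tcp_rot: [-0.072, 0.997, 0.0, 0.001]
wrist_force: [0.9, -0.2, 0.3]
grip_width: 0.0502
grip_force: 0.0
d [-0.5369 -3.0359 80.8849] w [-0.0013  0.0754  0.0611] t 3.6 pos [0.4954 0.0739 0.1359] q [-0.0938  0.0625  1.8987  0.0003  1.1791 -1.8089] Z [ 0.  0. -1.]
```

```bash
python3 -m pendant '[{"claw":0.05,"dx":-0.0005,"dy":-0.003,"dz":0.03,"wx":0,"wy":0,"wz":0},{"claw":0.05,"dx":-0.0005,"dy":-0.003,"dz":0.06,"wx":0,"wy":0,"wz":0},{"claw":0.05,"dx":-0.0005,"dy":-0.003,"dz":0.08,"wx":0,"wy":0,"wz":0},{"claw":0.05,"dx":-0.0005,"dy":-0.003,"dz":0.08,"wx":0,"wy":0,"wz":0},{"claw":0.05,"dx":-0.0005,"dy":-0.003,"dz":0.08,"wx":0,"wy":0,"wz":0}]'
python3 - <<'E'
from fit import *
s=read_state();print(s['position'],R.from_quat(s['tcp_rot']).as_matrix()[:,2])
i=snap("top","t2.png");j=snap("scene","s2.png");
A=cv2.resize(i[180:280,160:290],(520,400));B=cv2.resize(j[150:280,240:340],(308,400))
cv2.imwrite("pics/c2.png",cv2.cvtColor(np.hstack([A[:,:490],B]),cv2.COLOR_RGB2BGR))
E
```

```text
time_s: 4.22
position: [0.4971, 0.0705, 0.0564]
tcp_rot: [-0.072, 0.997, -0.0, 0.001]
wrist_force: [-0.3, -0.1, 0.1]
grip_width: 0.0502
grip_force: 0.0
[0.49714813 0.0704814  0.05643862] [ 2.27374152e-03 -1.88576992e-04 -9.99997397e-01]
```

View pics/c2.png

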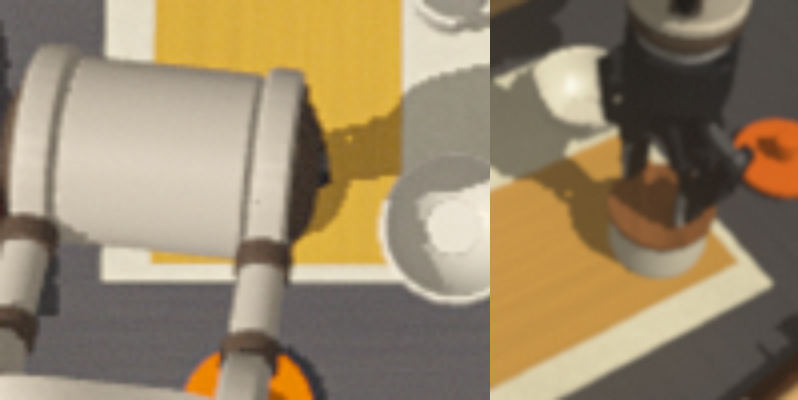

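The fingers straddle the knob in the scene crop (near (655,200)), and the pot is undisturbed. Next I close the gripper and lift.

```bash
python3 -m pendant '[{"claw":0.01,"dx":0,"dy":0,"dz":0,"wx":0,"wy":0,"wz":0},{"claw":0.01,"dx":0,"dy":0,"dz":0,"wx":0,"wy":0,"wz":0},{"claw":0.01,"dx":0,"dy":0,"dz":0,"wx":0,"wy":0,"wz":0},{"claw":0.01,"dx":0,"dy":0,"dz":0,"wx":0,"wy":0,"wz":0},{"claw":0.01,"dx":0,"dy":0,"dz":0,"wx":0,"wy":0,"wz":0},{"claw":0.01,"dx":0,"dy":0,"dz":0,"wx":0,"wy":0,"wz":0}]' 35; python3 -m pendant '[{"claw":0.01,"dx":0,"dy":0,"dz":-0.02,"wx":0,"wy":0,"wz":0},{"claw":0.01,"dx":0,"dy":0,"dz":-0.05,"wx":0,"wy":0,"wz":0},{"claw":0.01,"dx":0,"dy":0,"dz":-0.09,"wx":0,"wy":0,"wz":0},{"claw":0.01,"dx":0,"dy":0,"dz":-0.12,"wx":0,"wy":0,"wz":0},{"claw":0.01,"dx":0,"dy":0,"dz":-0.12,"wx":0,"wy":0,"wz":0},{"claw":0.01,"dx":0,"dy":0,"dz":-0.12,"wx":0,"wy":0,"wz":0}]'; python3 go.py .472 -.315 .176 188.2 0
```

```text
time_s: 5.08
position: [0.4969, 0.0699, 0.0559]
tcp_rot: [-0.071, 0.997, -0.0, 0.0]
wrist_force: [-1.5, 0.5, 5.8]
grip_width: 0.0193
grip_force: 34.4
time_s: 5.82
position: [0.4955, 0.0699, 0.1736]
tcp_rot: [-0.071, 0.997, 0.0, -0.001]
wrist_force: [-0.1, -1.0, -0.8]
grip_width: 0.0196
grip_force: 34.6
d [  77.8765 -377.7108   -2.4089] w [ 0.0298 -0.1215 -0.0372] t 5.825 pos [0.4955 0.0699 0.1736] q [-0.1017  0.0182  1.8643 -0.      1.2612 -1.815 ] Z [ 0.  0. -1.]
```

```bash
python3 -m pendant '[{"claw":0.01,"dx":0.0779,"dy":-0.3777,"dz":0,"wx":0,"wy":0,"wz":0},{"claw":0.01,"dx":0.0779,"dy":-0.3777,"dz":0,"wx":0,"wy":0,"wz":0},{"claw":0.01,"dx":0.0779,"dy":-0.3777,"dz":0,"wx":0,"wy":0,"wz":0},{"claw":0.01,"dx":0.0779,"dy":-0.3777,"dz":0,"wx":0,"wy":0,"wz":0},{"claw":0.01,"dx":0.0779,"dy":-0.3777,"dz":0,"wx":0,"wy":0,"wz":0},{"claw":0.01,"dx":0.0779,"dy":-0.3777,"dz":0,"wx":0,"wy":0,"wz":0},{"claw":0.01,"dx":0.0779,"dy":-0.3777,"dz":0,"wx":0,"wy":0,"wz":0},{"claw":0.01,"dx":0.0779,"dy":-0.3777,"dz":0,"wx":0,"wy":0,"wz":0}]'
python3 - <<'E'
from fit import *
s=read_state();p=s["position"];print(p)
snap("top","t3.png");snap("scene","s3.png")
fit("pot",[.4965,.071,0],0,yaw=False)
fit("lid",[p[0],p[1],0],p[2]-.017,yaw=False)
E
python3 go.py .472 -.315 .035 188.2 0
```

```text
time_s: 6.82
position: [0.472, -0.3145, 0.1732]
tcp_rot: [-0.071, 0.998, 0.001, -0.001]
wrist_force: [-0.4, 0.7, -0.2]
grip_width: 0.0195
grip_force: 34.7
[ 0.47202402 -0.31448479  0.17317731]
pot ['top', 'scene'] [0.497  0.0709] iou [np.float64(0.95), np.float64(0.902)]
pot ['top'] [0.4963 0.071 ] iou [np.float64(0.955)]
pot ['scene'] [0.4952 0.0686] iou [np.float64(0.904)]
lid ['top', 'scene'] [ 0.4731 -0.3126] iou [np.float64(0.258), np.float64(0.63)]
lid ['top'] [ 0.4755 -0.3043] iou [np.float64(0.259)]
lid ['scene'] [ 0.475  -0.3136] iou [np.float64(0.63)]
d [  1.3027  -1.1243 139.9846] w [ 0.0171 -0.0056  0.0656] t 7.125 pos [ 0.4731 -0.3137  0.175 ] q [-0.7984  0.1883  1.6774  0.0001  1.2762 -2.5135] Z [ 0.  0. -1.]
```

```bash
python3 -m pendant '[{"claw":0.01,"dx":0.001,"dy":-0.001,"dz":0.05,"wx":0,"wy":0,"wz":0},{"claw":0.01,"dx":0.001,"dy":-0.001,"dz":0.1,"wx":0,"wy":0,"wz":0},{"claw":0.01,"dx":0.001,"dy":-0.001,"dz":0.132,"wx":0,"wy":0,"wz":0},{"claw":0.01,"dx":0.001,"dy":-0.001,"dz":0.139,"wx":0,"wy":0,"wz":0},{"claw":0.01,"dx":0.001,"dy":-0.001,"dz":0.143,"wx":0,"wy":0,"wz":0},{"claw":0.01,"dx":0.001,"dy":-0.001,"dz":0.1445,"wx":0,"wy":0,"wz":0},{"claw":0.01,"dx":0.001,"dy":-0.001,"dz":0.1455,"wx":0,"wy":0,"wz":0},{"claw":0.01,"dx":0.001,"dy":-0.001,"dz":0.1455,"wx":0,"wy":0,"wz":0}]'
```

```text
time_s: 8.12
position: [0.4724, -0.3166, 0.0303]
tcp_rot: [-0.071, 0.997, -0.0, 0.0]
wrist_force: [0.2, 0.0, -0.6]
grip_width: 0.0195
grip_force: 34.7
```

```bash
python3 -m pendant '[{"claw":0.01,"dx":0,"dy":0,"dz":0.001,"wx":0,"wy":0,"wz":0},{"claw":0.01,"dx":0,"dy":0,"dz":0.0015,"wx":0,"wy":0,"wz":0},{"claw":0.01,"dx":0,"dy":0,"dz":0.002,"wx":0,"wy":0,"wz":0}]'
```

```text
time_s: 8.5
position: [0.4722, -0.3165, 0.0288]
tcp_rot: [-0.071, 0.997, -0.0, -0.0]
wrist_force: [-4.5, 3.7, 11.5]
grip_width: 0.0197
grip_force: 35.8
```

Contact at the expected height. I release, rise and look.

```bash
python3 -m pendant '[{"claw":0.05,"dx":0,"dy":0,"dz":-0.001,"wx":0,"wy":0,"wz":0},{"claw":0.05,"dx":0,"dy":0,"dz":-0.001,"wx":0,"wy":0,"wz":0},{"claw":0.05,"dx":0,"dy":0,"dz":-0.001,"wx":0,"wy":0,"wz":0},{"claw":0.05,"dx":0,"dy":0,"dz":-0.03,"wx":0,"wy":0,"wz":0},{"claw":0.05,"dx":0,"dy":0,"dz":-0.09,"wx":0,"wy":0,"wz":0},{"claw":0.05,"dx":0,"dy":0,"dz":-0.15,"wx":0,"wy":0,"wz":0},{"claw":0.05,"dx":0,"dy":0,"dz":-0.171,"wx":0,"wy":0,"wz":0}]'; python3 go.py .4965 .330 .18 188.2 0
```

```text
time_s: 9.38
position: [0.4736, -0.3178, 0.2035]
tcp_rot: [-0.071, 0.997, -0.003, 0.002]
wrist_force: [-0.2, -0.2, 0.0]
grip_width: 0.0496
grip_force: 0.0
d [-114.5798  638.0957   20.0018] w [-0.3588  0.2609 -0.032 ] t 9.375 pos [ 0.4736 -0.3178  0.2035] q [-0.8028  0.1625  1.6484  0.      1.323  -2.5161] Z [ 0.  0. -1.]
```

```bash
python3 -m pendant '[{"claw":0.05,"dx":-0.1146,"dy":0.638,"dz":0.01,"wx":0,"wy":0,"wz":0},{"claw":0.05,"dx":-0.1146,"dy":0.638,"dz":0.01,"wx":0,"wy":0,"wz":0},{"claw":0.05,"dx":-0.1146,"dy":0.638,"dz":0.01,"wx":0,"wy":0,"wz":0},{"claw":0.05,"dx":-0.1146,"dy":0.638,"dz":0.01,"wx":0,"wy":0,"wz":0},{"claw":0.05,"dx":-0.1146,"dy":0.638,"dz":0.01,"wx":0,"wy":0,"wz":0},{"claw":0.05,"dx":-0.1146,"dy":0.638,"dz":0.01,"wx":0,"wy":0,"wz":0},{"claw":0.05,"dx":-0.1146,"dy":0.638,"dz":0.01,"wx":0,"wy":0,"wz":0},{"claw":0.05,"dx":-0.1146,"dy":0.638,"dz":0.01,"wx":0,"wy":0,"wz":0}]'
python3 - <<'E'
from fit import *
i=snap("top","t4.png");j=snap("scene","s4.png")
fit("lid",[.472,-.3165,0],.012,yaw=False)
fit("pot",[.4965,.071,0],0,cams=("scene",),yaw=False)
E
python3 go.py .4965 .330 .12 188.2 0
```

```text
time_s: 10.38
position: [0.4894, 0.1855, 0.1909]
tcp_rot: [-0.071, 0.997, -0.0, 0.0]
wrist_force: [-0.1, -0.0, 0.3]
grip_width: 0.05
grip_force: 0.0
lid ['top', 'scene'] [ 0.4722 -0.3165] iou [np.float64(0.935), np.float64(0.925)]
lid ['top'] [ 0.4716 -0.3159] iou [np.float64(0.94)]
lid ['scene'] [ 0.4734 -0.317 ] iou [np.float64(0.928)]
pot ['scene'] [0.4961 0.0703] iou [np.float64(0.928)]
d [-27.9757 144.3165  70.4501] w [-0.0311 -0.0317  0.0005] t 10.625 pos [0.4894 0.1832 0.1905] q [ 0.127   0.058   1.7883 -0.0006  1.2958 -1.5867] Z [ 0.  0. -1.]
```

```bash
python3 -m pendant '[{"claw":0.05,"dx":-0.028,"dy":0.144,"dz":0.07,"wx":0,"wy":0,"wz":0},{"claw":0.05,"dx":-0.028,"dy":0.144,"dz":0.07,"wx":0,"wy":0,"wz":0},{"claw":0.05,"dx":-0.028,"dy":0.144,"dz":0.07,"wx":0,"wy":0,"wz":0},{"claw":0.05,"dx":-0.028,"dy":0.144,"dz":0.07,"wx":0,"wy":0,"wz":0},{"claw":0.05,"dx":-0.028,"dy":0.144,"dz":0.07,"wx":0,"wy":0,"wz":0}]'; python3 go.py .4965 .330 .036 188.2 0
```

```text
time_s: 11.25
position: [0.4977, 0.3283, 0.1213]
tcp_rot: [-0.07, 0.998, -0.0, 0.0]
wrist_force: [0.3, -0.1, -0.5]
grip_width: 0.0503
grip_force: 0.0
d [ 0.9895  1.9435 85.2494] w [-0.0318  0.0231 -0.146 ] t 11.25 pos [0.4977 0.3283 0.1213] q [ 0.3809  0.3168  1.6361 -0.0007  1.1883 -1.3302] Z [ 0.  0. -1.]
```

```bash
python3 -m pendant '[{"claw":0.05,"dx":0.001,"dy":0.002,"dz":0.03,"wx":0,"wy":0,"wz":0},{"claw":0.05,"dx":0.001,"dy":0.002,"dz":0.06,"wx":0,"wy":0,"wz":0},{"claw":0.05,"dx":0.001,"dy":0.002,"dz":0.085,"wx":0,"wy":0,"wz":0},{"claw":0.05,"dx":0.001,"dy":0.002,"dz":0.085,"wx":0,"wy":0,"wz":0},{"claw":0.05,"dx":0.001,"dy":0.002,"dz":0.085,"wx":0,"wy":0,"wz":0}]'; python3 -c "
from h import *
j=snap('scene','s5.png');cv2.imwrite('pics/c5.png',cv2.cvtColor(cv2.resize(j[200:370,290:450],(640,600)),cv2.COLOR_RGB2BGR))"
```

```text
time_s: 11.88
position: [0.4971, 0.3313, 0.0376]
tcp_rot: [-0.07, 0.998, 0.0, 0.001]
wrist_force: [0.2, 0.8, 0.2]
grip_width: 0.0499
grip_force: 0.0
```

View pics/c5.png

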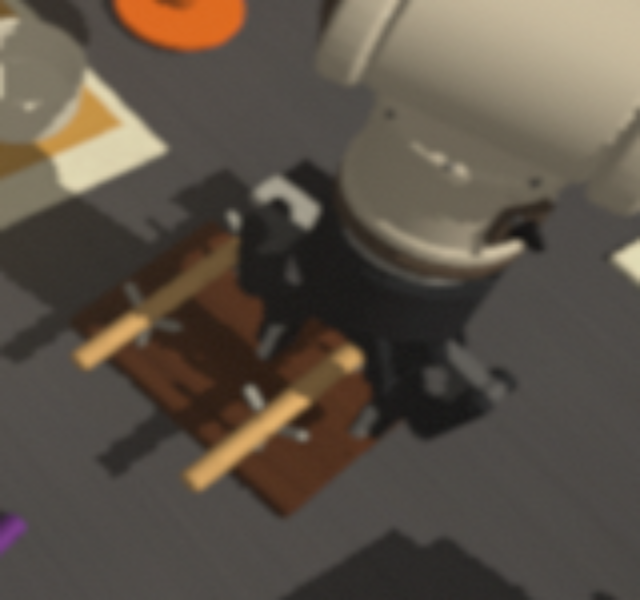

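The fingers straddle the round handle (at about (345,360)) between the forks, and the flat brush is clear. I close the gripper.

```bash
python3 -m pendant '[{"claw":0.002,"dx":0,"dy":0,"dz":0,"wx":0,"wy":0,"wz":0},{"claw":0.002,"dx":0,"dy":0,"dz":0,"wx":0,"wy":0,"wz":0},{"claw":0.002,"dx":0,"dy":0,"dz":0,"wx":0,"wy":0,"wz":0},{"claw":0.002,"dx":0,"dy":0,"dz":0,"wx":0,"wy":0,"wz":0},{"claw":0.002,"dx":0,"dy":0,"dz":0,"wx":0,"wy":0,"wz":0},{"claw":0.002,"dx":0,"dy":0,"dz":0,"wx":0,"wy":0,"wz":0}]' 50; python3 -c "
from h import *
s=read_state();print(repr(s['position']),repr(s['tcp_rot']))"; python3 -m pendant '[{"claw":0.002,"dx":0,"dy":0,"dz":-0.02,"wx":0,"wy":0,"wz":0},{"claw":0.002,"dx":0,"dy":0,"dz":-0.06,"wx":0,"wy":0,"wz":0},{"claw":0.002,"dx":0,"dy":0,"dz":-0.12,"wx":0,"wy":0,"wz":0},{"claw":0.002,"dx":0,"dy":0,"dz":-0.16,"wx":0,"wy":0,"wz":0},{"claw":0.002,"dx":0,"dy":0,"dz":-0.16,"wx":0,"wy":0,"wz":0}]'
```

```text
time_s: 12.68
position: [0.4969, 0.3306, 0.0368]
tcp_rot: [-0.072, 0.997, -0.001, 0.001]
wrist_force: [1.5, -5.9, 3.7]
grip_width: 0.0101
grip_force: 48.7
array([0.49690594, 0.33057817, 0.03677851]) array([-0.07151155,  0.99743851, -0.00120521,  0.00103435])
time_s: 13.3
position: [0.4981, 0.3334, 0.2021]
tcp_rot: [-0.071, 0.997, 0.002, 0.005]
wrist_force: [0.3, 0.9, -0.3]
grip_width: 0.01
grip_force: 48.8
```

```bash
cat > gt.py <<'E'
# usage: gt.py tipx tipy tipz yaw tilt : TCP target that puts the brush tip there
import sys,subprocess; from h import *
tip_t=R.from_quat([-.07151155,.99743851,-.00120521,.00103435]).inv().apply(np.array([.402,.3163,.052])-[.49690594,.33057817,.03677851])
x,y,z,yaw,tilt=map(float,sys.argv[1:6])
yw=np.radians(yaw); X=np.array([np.cos(yw),np.sin(yw),0]); Z=np.array([0,0,-1.]); T=R.from_matrix(np.c_[X,np.cross(Z,X),Z])*R.from_rotvec([0,np.radians(-tilt),0])
t=np.array([x,y,z])-T.apply(tip_t); s=read_state()
print("tip_t",np.round(tip_t,4),"tcp target",np.round(t,4),"tip now",np.round(s["position"]+R.from_quat(s["tcp_rot"]).apply(tip_t),4),"hold",s["grip_force"],s["grip_width"])
sys.stdout.flush(); subprocess.run(["python3","go.py",*map(str,t),str(yaw),str(tilt)])
E
python3 gt.py .489 .070 .12 188.2 50
```

```text
tip_t [ 0.0959 -0.0006 -0.0154] tcp target [0.5616 0.0811 0.1836] tip now [0.4031 0.319  0.2165] hold 48.83475601673126 0.010029909277723282
d [ -26.7172 -258.7952   17.9963] w [  0.1579 -49.4223  -0.0792] t 13.3 pos [0.4981 0.3334 0.2021] q [ 0.3882  0.2349  1.5676  0.0005  1.3286 -1.3258] Z [ 0.7582  0.1093 -0.6428]
```

```bash
python3 -m pendant '[{"claw":0.002,"dx":-0.008,"dy":-0.06,"dz":-0.01,"wx":0,"wy":-10,"wz":0},{"claw":0.002,"dx":-0.016,"dy":-0.12,"dz":-0.01,"wx":0,"wy":-20,"wz":0},{"claw":0.002,"dx":-0.022,"dy":-0.18,"dz":-0.01,"wx":0,"wy":-30,"wz":0},{"claw":0.002,"dx":-0.026,"dy":-0.23,"dz":-0.01,"wx":0,"wy":-40,"wz":0},{"claw":0.002,"dx":-0.026,"dy":-0.259,"dz":-0.01,"wx":0,"wy":-50,"wz":0},{"claw":0.002,"dx":-0.026,"dy":-0.259,"dz":-0.01,"wx":0,"wy":-50,"wz":0},{"claw":0.002,"dx":-0.026,"dy":-0.259,"dz":-0.01,"wx":0,"wy":-50,"wz":0},{"claw":0.002,"dx":-0.026,"dy":-0.259,"dz":-0.01,"wx":0,"wy":-50,"wz":0}]'; python3 gt.py .489 .070 .11 188.2 50
python3 - <<'E'
from h import *
i=snap("top","t6.png");j=snap("scene","s6.png")
for c in("top","scene"):
    for r in landmark_of(c,"brush_tip")[:3]: print(c,round(r["confidence"],2),r["at"])
    s=read_state();p=s["position"]+R.from_quat(s["tcp_rot"]).apply([.0959,-.0006,-.0154]);print("pred",proj(c,p),p)
cv2.imwrite("pics/c6.png",cv2.cvtColor(np.hstack([cv2.resize(i[140:260,160:290],(400,370)),cv2.resize(j[140:270,220:350],(400,370))]),cv2.COLOR_RGB2BGR))
E
```

```text
time_s: 14.3
position: [0.5582, 0.0797, 0.2061]
tcp_rot: [-0.065, 0.904, 0.03, 0.421]
wrist_force: [0.8, -0.0, -0.6]
grip_width: 0.0099
grip_force: 48.9
tip_t [ 0.0959 -0.0006 -0.0154] tcp target [0.5616 0.0811 0.1736] tip now [0.4855 0.0686 0.1426] hold 48.89788627624512 0.009878879627134853
d [22.5418  0.892  23.6692] w [ 0.0294 -0.0604 -0.0187] t 14.3 pos [0.5582 0.0797 0.2061] q [-0.2313 -0.3974  2.379   0.7423  0.4277 -2.5138] Z [ 0.7582  0.1093 -0.6428]
top 0.76 [111.2, 96.1]
pred [212.71352687 229.50873702] [0.48611033 0.06878838 0.14310073]
pred [301.91098777 186.80797656] [0.48605385 0.06874728 0.14299745]
```

View pics/c6.png

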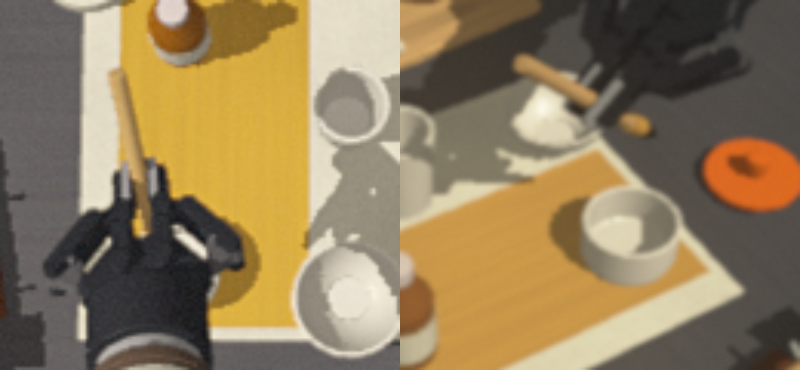

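The tip shows at scene pixel (302,185) against (302,187) predicted. The pot is open, and the brush is tilted over it.

```bash
python3 -m pendant '[{"claw":0.002,"dx":0.0225,"dy":0.001,"dz":0.0237,"wx":0,"wy":0,"wz":0},{"claw":0.002,"dx":0.0225,"dy":0.001,"dz":0.0237,"wx":0,"wy":0,"wz":0},{"claw":0.002,"dx":0.0225,"dy":0.001,"dz":0.0237,"wx":0,"wy":0,"wz":0},{"claw":0.002,"dx":0.0225,"dy":0.001,"dz":0.0237,"wx":0,"wy":0,"wz":0}]'; python3 gt.py .489 .070 .024 188.2 50
```

```text
time_s: 15.0
position: [0.5624, 0.0806, 0.175]
tcp_rot: [-0.065, 0.904, 0.03, 0.423]
wrist_force: [-0.1, -0.1, -1.5]
grip_width: 0.01
grip_force: 48.9
tip_t [ 0.0959 -0.0006 -0.0154] tcp target [0.5616 0.0811 0.0876] tip now [0.4899 0.0695 0.1113] hold 48.90930891036987 0.009986958702704544
d [67.5345  0.68   55.5393] w [-0.0442  0.1238  0.0231] t 15.0 pos [0.5624 0.0806 0.175 ] q [-0.225  -0.3133  2.3919  0.915   0.3549 -2.6972] Z [ 0.7582  0.1093 -0.6428]
```

```bash
python3 gt.py .488 .0715 .10 176 46
```

```text
tip_t [ 0.0959 -0.0006 -0.0154] tcp target [0.5656 0.0667 0.1583] tip now [0.4899 0.0695 0.1113] hold 48.90930891036987 0.009986958702704544
d [ 12.0754 -14.1888  11.6371] w [9.0323 4.1132 8.1768] t 15.0 pos [0.5624 0.0806 0.175 ] q [-0.225  -0.3133  2.3919  0.915   0.3549 -2.6972] Z [ 0.7176 -0.0502 -0.6947]
```

```bash
python3 -m pendant '[{"claw":0.002,"dx":0.006,"dy":-0.007,"dz":0.006,"wx":4.5,"wy":2.05,"wz":4.1},{"claw":0.002,"dx":0.012,"dy":-0.014,"dz":0.0115,"wx":9,"wy":4.1,"wz":8.2},{"claw":0.002,"dx":0.012,"dy":-0.014,"dz":0.0115,"wx":9,"wy":4.1,"wz":8.2},{"claw":0.002,"dx":0.012,"dy":-0.014,"dz":0.0115,"wx":9,"wy":4.1,"wz":8.2},{"claw":0.002,"dx":0.012,"dy":-0.014,"dz":0.0115,"wx":9,"wy":4.1,"wz":8.2},{"claw":0.002,"dx":0.012,"dy":-0.014,"dz":0.0115,"wx":9,"wy":4.1,"wz":8.2}]'; python3 gt.py .488 .0715 .024 176 46
```

```text
time_s: 15.75
position: [0.5649, 0.0669, 0.1574]
tcp_rot: [0.032, 0.92, -0.013, 0.39]
wrist_force: [-0.9, 0.2, 0.8]
grip_width: 0.0101
grip_force: 48.9
tip_t [ 0.0959 -0.0006 -0.0154] tcp target [0.5656 0.0667 0.0823] tip now [0.4872 0.0717 0.0992] hold 48.90131592750549 0.01011059903937695
d [53.4448 -0.2147 52.7288] w [ 0.0499 -0.0774 -0.0413] t 15.75 pos [0.5649 0.0669 0.1574] q [-0.1114 -0.233   2.3335  0.1288  0.242  -1.7241] Z [ 0.7176 -0.0502 -0.6947]
```

```bash
python3 gt.py .4855 .0747 .10 162 36
```

```text
tip_t [ 0.0959 -0.0006 -0.0154] tcp target [0.5681 0.0485 0.1439] tip now [0.4872 0.0717 0.0992] hold 48.90131592750549 0.01011059903937695
d [  6.5179 -18.1148  12.5856] w [ 9.2423  9.8652 10.5486] t 15.75 pos [0.5649 0.0669 0.1574] q [-0.1114 -0.233   2.3335  0.1288  0.242  -1.7241] Z [ 0.559  -0.1816 -0.809 ]
```

```bash
python3 -m pendant '[{"claw":0.002,"dx":0.003,"dy":-0.009,"dz":0.0063,"wx":4.6,"wy":4.9,"wz":5.3},{"claw":0.002,"dx":0.0065,"dy":-0.018,"dz":0.0126,"wx":9.2,"wy":9.9,"wz":10.5},{"claw":0.002,"dx":0.0065,"dy":-0.018,"dz":0.0126,"wx":9.2,"wy":9.9,"wz":10.5},{"claw":0.002,"dx":0.0065,"dy":-0.018,"dz":0.0126,"wx":9.2,"wy":9.9,"wz":10.5},{"claw":0.002,"dx":0.0065,"dy":-0.018,"dz":0.0126,"wx":9.2,"wy":9.9,"wz":10.5},{"claw":0.002,"dx":0.0065,"dy":-0.018,"dz":0.0126,"wx":9.2,"wy":9.9,"wz":10.5},{"claw":0.002,"dx":0.0065,"dy":-0.018,"dz":0.0126,"wx":9.2,"wy":9.9,"wz":10.5}]'; python3 gt.py .4855 .0747 .06 162 36
```

```text
time_s: 16.62
position: [0.5676, 0.0486, 0.1431]
tcp_rot: [0.148, 0.94, -0.048, 0.305]
wrist_force: [0.7, -0.0, 0.6]
grip_width: 0.0099
grip_force: 48.9
tip_t [ 0.0959 -0.0006 -0.0154] tcp target [0.5681 0.0485 0.1039] tip now [0.4849 0.0747 0.0993] hold 48.900763392448425 0.009928992777863764
d [22.5887  0.1128 32.0563] w [ 0.0178 -0.0856  0.0538] t 16.625 pos [0.5676 0.0486 0.1431] q [-0.0406 -0.103   2.1749 -0.3458  0.4855 -1.0399] Z [ 0.559  -0.1816 -0.809 ]
```

```bash
python3 -m pendant '[{"claw":0.002,"dx":0.011,"dy":0,"dz":0.016,"wx":0,"wy":0,"wz":0},{"claw":0.002,"dx":0.0226,"dy":0,"dz":0.032,"wx":0,"wy":0,"wz":0},{"claw":0.002,"dx":0.0226,"dy":0,"dz":0.032,"wx":0,"wy":0,"wz":0},{"claw":0.002,"dx":0.0226,"dy":0,"dz":0.032,"wx":0,"wy":0,"wz":0}]'; python3 gt.py .4855 .0747 .028 162 36;python3 -c "
from h import *
j=snap('scene','s7.png');cv2.imwrite('pics/c7.png',cv2.cvtColor(cv2.resize(j[140:270,220:350],(520,520),interpolation=cv2.INTER_CUBIC),cv2.COLOR_RGB2BGR))"
```

```text
time_s: 17.12
position: [0.5689, 0.0485, 0.105]
tcp_rot: [0.148, 0.939, -0.048, 0.305]
wrist_force: [0.3, 0.8, 0.0]
grip_width: 0.0102
grip_force: 48.9
tip_t [ 0.0959 -0.0006 -0.0154] tcp target [0.5681 0.0485 0.0719] tip now [0.4862 0.0746 0.0611] hold 48.902095556259155 0.010220488440967132
d [19.9835 -0.2174 26.3151] w [ 0.035  -0.0133  0.0485] t 17.125 pos [0.5689 0.0485 0.105 ] q [-0.0407 -0.0224  2.1908 -0.4238  0.3946 -0.9539] Z [ 0.559  -0.1816 -0.809 ]
```

View pics/c7.png

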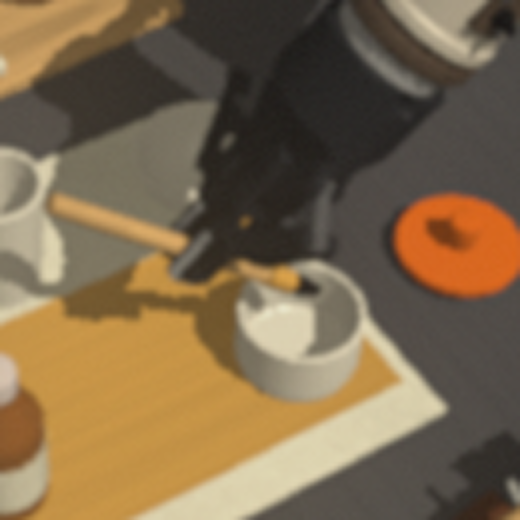

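The tip is at crop (318,290), over the open mouth. I go down and dwell.

```bash
python3 -m pendant '[{"claw":0.002,"dx":0.007,"dy":0,"dz":0.009,"wx":0,"wy":0,"wz":0},{"claw":0.002,"dx":0.014,"dy":0,"dz":0.018,"wx":0,"wy":0,"wz":0},{"claw":0.002,"dx":0.02,"dy":0,"dz":0.0265,"wx":0,"wy":0,"wz":0},{"claw":0.002,"dx":0.02,"dy":0,"dz":0.0265,"wx":0,"wy":0,"wz":0},{"claw":0.002,"dx":0.02,"dy":0,"dz":0.0265,"wx":0,"wy":0,"wz":0},{"claw":0.002,"dx":0.02,"dy":0,"dz":0.0265,"wx":0,"wy":0,"wz":0}]'; python3 gt.py .4855 .0747 .028 162 36;python3 -c "
from h import *
j=snap('scene','s8.png');cv2.imwrite('pics/c8.png',cv2.cvtColor(cv2.resize(j[140:270,220:350],(520,520),interpolation=cv2.INTER_CUBIC),cv2.COLOR_RGB2BGR))"
```

```text
time_s: 17.92
position: [0.5682, 0.0487, 0.0716]
tcp_rot: [0.148, 0.939, -0.048, 0.305]
wrist_force: [0.1, 0.0, -0.2]
grip_width: 0.0103
grip_force: 48.9
tip_t [ 0.0959 -0.0006 -0.0154] tcp target [0.5681 0.0485 0.0719] tip now [0.4856 0.0748 0.0277] hold 48.90234410762787 0.01034796745462471
d [-0.1449 -0.2398 -0.2788] w [ 0.0322 -0.0118  0.0428] t 17.925 pos [0.5682 0.0487 0.0716] q [-0.0402  0.0528  2.2005 -0.5292  0.3193 -0.841 ] Z [ 0.559  -0.1816 -0.809 ]
```

View pics/c8.png

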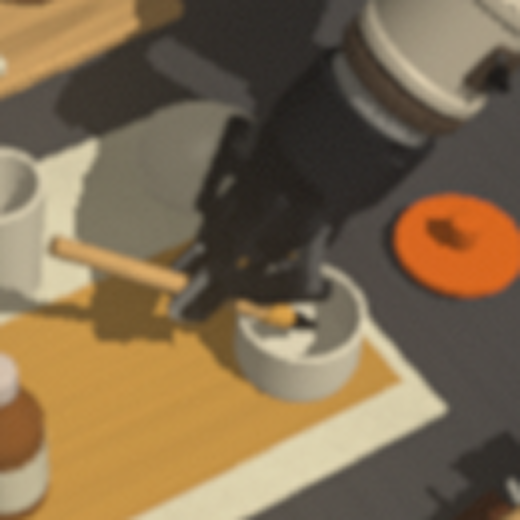

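The bristles are inside the pot at crop (312,322), with no force reading. I go a touch deeper, then straight up and out.

```bash
python3 -m pendant '[{"claw":0.002,"dx":0.0018,"dy":0,"dz":0.0025,"wx":0,"wy":0,"wz":0},{"claw":0.002,"dx":0.0018,"dy":0,"dz":0.0025,"wx":0,"wy":0,"wz":0},{"claw":0.002,"dx":0.0018,"dy":0,"dz":0.0025,"wx":0,"wy":0,"wz":0},{"claw":0.002,"dx":-0.012,"dy":0,"dz":-0.016,"wx":0,"wy":0,"wz":0},{"claw":0.002,"dx":-0.029,"dy":0,"dz":-0.04,"wx":0,"wy":0,"wz":0},{"claw":0.002,"dx":-0.059,"dy":0,"dz":-0.081,"wx":0,"wy":0,"wz":0},{"claw":0.002,"dx":-0.076,"dy":0,"dz":-0.105,"wx":0,"wy":0,"wz":0},{"claw":0.002,"dx":-0.076,"dy":0,"dz":-0.105,"wx":0,"wy":0,"wz":0}]'; python3 go.py .4969 .3306 .2 188.2 0
```

```text
time_s: 18.98
position: [0.5697, 0.0487, 0.2044]
tcp_rot: [0.148, 0.939, -0.048, 0.308]
wrist_force: [0.9, -0.9, -0.5]
grip_width: 0.01
grip_force: 48.9
d [128.6201 245.7258 -88.552 ] w [ -8.196   35.6764 -25.2873] t 18.975 pos [0.5697 0.0487 0.2044] q [-0.04   -0.2007  2.1271 -0.2773  0.6176 -1.1199] Z [ 0.  0. -1.]
```

```bash
python3 -m pendant '[{"claw":0.002,"dx":0.026,"dy":0.049,"dz":-0.018,"wx":-1.6,"wy":7.1,"wz":-5.1},{"claw":0.002,"dx":0.052,"dy":0.098,"dz":-0.036,"wx":-3.2,"wy":14.2,"wz":-10.2},{"claw":0.002,"dx":0.077,"dy":0.147,"dz":-0.053,"wx":-4.9,"wy":21.4,"wz":-15.2},{"claw":0.002,"dx":0.103,"dy":0.197,"dz":-0.071,"wx":-6.5,"wy":28.5,"wz":-20.2},{"claw":0.002,"dx":0.1286,"dy":0.2457,"dz":-0.0886,"wx":-8.2,"wy":35.7,"wz":-25.3},{"claw":0.002,"dx":0.1286,"dy":0.2457,"dz":-0.0886,"wx":-8.2,"wy":35.7,"wz":-25.3},{"claw":0.002,"dx":0.1286,"dy":0.2457,"dz":-0.0886,"wx":-8.2,"wy":35.7,"wz":-25.3},{"claw":0.002,"dx":0.1286,"dy":0.2457,"dz":-0.0886,"wx":-8.2,"wy":35.7,"wz":-25.3}]';  python3 go.py .4969 .3306 .037 188.2 0
```

```text
time_s: 19.98
position: [0.4947, 0.3295, 0.1963]
tcp_rot: [-0.071, 0.997, 0.0, -0.004]
wrist_force: [0.2, -0.5, -0.5]
grip_width: 0.0094
grip_force: 49.0
d [ -3.5284   0.7143 159.2633] w [ 0.031  -0.426  -0.0765] t 19.975 pos [0.4947 0.3295 0.1963] q [ 0.3832  0.2402  1.5731  0.0024  1.3354 -1.3299] Z [ 0.  0. -1.]
```

```bash
python3 -m pendant '[{"claw":0.002,"dx":-0.002,"dy":0.0005,"dz":0.05,"wx":0,"wy":0,"wz":0},{"claw":0.002,"dx":-0.002,"dy":0.0005,"dz":0.096,"wx":0,"wy":0,"wz":0},{"claw":0.002,"dx":-0.002,"dy":0.0005,"dz":0.096,"wx":0,"wy":0,"wz":0},{"claw":0.002,"dx":-0.002,"dy":0.0005,"dz":0.096,"wx":0,"wy":0,"wz":0},{"claw":0.002,"dx":-0.002,"dy":0.0005,"dz":0.096,"wx":0,"wy":0,"wz":0}]';  python3 go.py .4969 .3306 .037 188.2 0
python3 - <<'E'
from fit import *
i=snap("top","t9.png");j=snap("scene","s9.png");p=read_state()["position"]
for c in("top","scene"): print(c,[ (round(r["confidence"],2),np.round(r["at"],1)) for r in landmark_of(c,"brush_tip")], proj(c,p+[-.0949,-.0143,.0152]))
E
```

```text
time_s: 20.6
position: [0.4981, 0.332, 0.1038]
tcp_rot: [-0.071, 0.997, 0.001, -0.001]
wrist_force: [0.0, -0.1, -0.5]
grip_width: 0.0102
grip_force: 49.0
d [ 1.2198 -1.3352 66.8223] w [ 0.1382 -0.1166 -0.0087] t 20.6 pos [0.4981 0.332  0.1038] q [ 0.3847  0.3446  1.6387  0.0031  1.1597 -1.3303] Z [ 0.  0. -1.]
top [(0.83, array([108.1,  95.2]))] [102.56455386 266.66621046]
scene [] [411.45059945 262.16457528]
```

Brush held as predicted; lower to the grasp height.

```bash
python3 -m pendant '[{"claw":0.002,"dx":0.0012,"dy":-0.0013,"dz":0.025,"wx":0,"wy":0,"wz":0},{"claw":0.002,"dx":0.0012,"dy":-0.0013,"dz":0.045,"wx":0,"wy":0,"wz":0},{"claw":0.002,"dx":0.0012,"dy":-0.0013,"dz":0.058,"wx":0,"wy":0,"wz":0},{"claw":0.002,"dx":0.0012,"dy":-0.0013,"dz":0.064,"wx":0,"wy":0,"wz":0},{"claw":0.002,"dx":0.0012,"dy":-0.0013,"dz":0.066,"wx":0,"wy":0,"wz":0},{"claw":0.002,"dx":0.0012,"dy":-0.0013,"dz":0.066,"wx":0,"wy":0,"wz":0}]'
```

```text
time_s: 21.55
position: [0.4941, 0.33, 0.0363]
tcp_rot: [-0.072, 0.997, 0.0, -0.005]
wrist_force: [-7.5, -3.6, 12.0]
grip_width: 0.0097
grip_force: 50.3
```

```bash
python3 -m pendant '[{"claw":0.03,"dx":0,"dy":0,"dz":0,"wx":0,"wy":0,"wz":0},{"claw":0.05,"dx":0,"dy":0,"dz":0,"wx":0,"wy":0,"wz":0},{"claw":0.05,"dx":0,"dy":0,"dz":0,"wx":0,"wy":0,"wz":0},{"claw":0.05,"dx":0,"dy":0,"dz":-0.03,"wx":0,"wy":0,"wz":0},{"claw":0.05,"dx":0,"dy":0,"dz":-0.08,"wx":0,"wy":0,"wz":0},{"claw":0.05,"dx":0,"dy":0,"dz":-0.14,"wx":0,"wy":0,"wz":0},{"claw":0.05,"dx":0,"dy":0,"dz":-0.17,"wx":0,"wy":0,"wz":0}]'; python3 go.py .472 -.3165 .2 188.2 0
```

```text
time_s: 22.42
position: [0.4975, 0.3306, 0.209]
tcp_rot: [-0.072, 0.997, 0.001, -0.001]
wrist_force: [-0.4, 0.3, -0.2]
grip_width: 0.05
grip_force: 0.0
d [ 117.5769 -636.8391    7.422 ] w [ 0.1551 -0.08    0.0092] t 22.425 pos [0.4975 0.3306 0.209 ] q [ 0.3829  0.2321  1.557   0.003   1.3532 -1.3319] Z [ 0.  0. -1.]
```

```bash
python3 -m pendant '[{"claw":0.05,"dx":0.1176,"dy":-0.6368,"dz":0.007,"wx":0,"wy":0,"wz":0},{"claw":0.05,"dx":0.1176,"dy":-0.6368,"dz":0.007,"wx":0,"wy":0,"wz":0},{"claw":0.05,"dx":0.1176,"dy":-0.6368,"dz":0.007,"wx":0,"wy":0,"wz":0},{"claw":0.05,"dx":0.1176,"dy":-0.6368,"dz":0.007,"wx":0,"wy":0,"wz":0},{"claw":0.05,"dx":0.1176,"dy":-0.6368,"dz":0.007,"wx":0,"wy":0,"wz":0},{"claw":0.05,"dx":0.1176,"dy":-0.6368,"dz":0.007,"wx":0,"wy":0,"wz":0},{"claw":0.05,"dx":0.1176,"dy":-0.6368,"dz":0.007,"wx":0,"wy":0,"wz":0},{"claw":0.05,"dx":0.1176,"dy":-0.6368,"dz":0.007,"wx":0,"wy":0,"wz":0}]'
python3 - <<'E'
from fit import *
i=snap("top","t10.png");j=snap("scene","s10.png")
fit("brush",[.497,.33,np.pi+.14],.052)
fit("lid",[.472,-.3165,0],.012,yaw=False)
fit("pot",[.4965,.071,0],0,yaw=False)
E
python3 go.py .472 -.3165 .12 188.2 0
```

```text
time_s: 23.42
position: [0.4759, -0.1717, 0.1995]
tcp_rot: [-0.071, 0.997, 0.0, -0.003]
wrist_force: [1.3, 0.5, -0.7]
grip_width: 0.05
grip_force: 0.0
brush ['top', 'scene'] [0.4934 0.3294 3.29  ] iou [np.float64(0.799), np.float64(0.898)]
brush ['top'] [0.4928 0.3298 3.2897] iou [np.float64(0.805)]
brush ['scene'] [0.4931 0.329  3.284 ] iou [np.float64(0.904)]
lid top no mask
lid ['scene'] [ 0.4721 -0.3167] iou [np.float64(0.811)]
pot ['top', 'scene'] [0.4949 0.0698] iou [np.float64(0.959), np.float64(0.902)]
pot ['top'] [0.4951 0.071 ] iou [np.float64(0.958)]
pot ['scene'] [0.4954 0.0685] iou [np.float64(0.906)]
d [  25.2288 -146.2825   79.2494] w [ 0.0943 -0.4094  0.131 ] t 23.825 pos [ 0.4763 -0.1682  0.1993] q [-0.5768  0.0088  1.8209 -0.0036  1.3184 -2.2921] Z [ 0.  0. -1.]
```

Brush is back within about 4 mm of its start and the pot has not moved. Now the lid.

```bash
python3 -m pendant '[{"claw":0.05,"dx":0.0252,"dy":-0.1463,"dz":0.06,"wx":0,"wy":0,"wz":0},{"claw":0.05,"dx":0.0252,"dy":-0.1463,"dz":0.06,"wx":0,"wy":0,"wz":0},{"claw":0.05,"dx":0.0252,"dy":-0.1463,"dz":0.08,"wx":0,"wy":0,"wz":0},{"claw":0.05,"dx":0.0252,"dy":-0.1463,"dz":0.08,"wx":0,"wy":0,"wz":0},{"claw":0.05,"dx":0.0252,"dy":-0.1463,"dz":0.08,"wx":0,"wy":0,"wz":0},{"claw":0.05,"dx":0.0252,"dy":-0.1463,"dz":0.08,"wx":0,"wy":0,"wz":0}]'; python3 go.py .4722 -.3166 .029 188.2 0
```

```text
time_s: 24.58
position: [0.4727, -0.3171, 0.1209]
tcp_rot: [-0.073, 0.997, -0.0, -0.003]
wrist_force: [0.5, -0.8, -0.5]
grip_width: 0.0497
grip_force: 0.0
d [-0.1247  0.6473 91.9262] w [-0.0301 -0.3204  0.1261] t 24.575 pos [ 0.4727 -0.3171  0.1209] q [-0.8005  0.2555  1.7127 -0.0052  1.1763 -2.5146] Z [ 0.  0. -1.]
```

```bash
python3 -m pendant '[{"claw":0.05,"dx":0,"dy":0.0005,"dz":0.04,"wx":0,"wy":-0.3,"wz":0},{"claw":0.05,"dx":0,"dy":0.0005,"dz":0.07,"wx":0,"wy":-0.3,"wz":0},{"claw":0.05,"dx":0,"dy":0.0005,"dz":0.09,"wx":0,"wy":-0.3,"wz":0},{"claw":0.05,"dx":0,"dy":0.0005,"dz":0.091,"wx":0,"wy":-0.3,"wz":0},{"claw":0.05,"dx":0,"dy":0.0005,"dz":0.091,"wx":0,"wy":-0.3,"wz":0}]'; python3 -m pendant '[{"claw":0.01,"dx":0,"dy":0,"dz":0,"wx":0,"wy":0,"wz":0},{"claw":0.01,"dx":0,"dy":0,"dz":0,"wx":0,"wy":0,"wz":0},{"claw":0.01,"dx":0,"dy":0,"dz":0,"wx":0,"wy":0,"wz":0},{"claw":0.01,"dx":0,"dy":0,"dz":0,"wx":0,"wy":0,"wz":0},{"claw":0.01,"dx":0,"dy":0,"dz":0,"wx":0,"wy":0,"wz":0},{"claw":0.01,"dx":0,"dy":0,"dz":0,"wx":0,"wy":0,"wz":0}]' 35;python3 -c "
from h import *
s=read_state();print(s['position'],R.from_quat(s['tcp_rot']).as_matrix()[:,2])"; python3 -m pendant '[{"claw":0.01,"dx":0,"dy":0,"dz":-0.02,"wx":0,"wy":0,"wz":0},{"claw":0.01,"dx":0,"dy":0,"dz":-0.06,"wx":0,"wy":0,"wz":0},{"claw":0.01,"dx":0,"dy":0,"dz":-0.12,"wx":0,"wy":0,"wz":0},{"claw":0.01,"dx":0,"dy":0,"dz":-0.15,"wx":0,"wy":0,"wz":0},{"claw":0.01,"dx":0,"dy":0,"dz":-0.15,"wx":0,"wy":0,"wz":0},{"claw":0.01,"dx":0,"dy":0,"dz":-0.15,"wx":0,"wy":0,"wz":0}]'; python3 go.py .4963 .0706 .18 188.2 0
```

```text
time_s: 25.2
position: [0.4718, -0.3181, 0.0298]
tcp_rot: [-0.072, 0.997, -0.0, -0.0]
wrist_force: [0.9, -0.3, -0.5]
grip_width: 0.0498
grip_force: 0.0
time_s: 25.95
position: [0.4715, -0.3182, 0.0297]
tcp_rot: [-0.072, 0.997, -0.0, -0.0]
wrist_force: [0.2, 2.6, 5.9]
grip_width: 0.0193
grip_force: 34.3
[ 0.47154727 -0.31822558  0.02970389] [-5.79394108e-04 -4.61914223e-04 -9.99999725e-01]
time_s: 26.7
position: [0.4705, -0.317, 0.1774]
tcp_rot: [-0.072, 0.997, 0.001, -0.002]
wrist_force: [-0.1, 0.1, -2.2]
grip_width: 0.0195
grip_force: 34.6
d [-80.8593 379.9847  -1.8208] w [ 0.1606 -0.1724  0.0045] t 26.7 pos [ 0.4705 -0.317   0.1774] q [-0.8054  0.1879  1.6729 -0.0008  1.2848 -2.5192] Z [ 0.  0. -1.]
```

```bash
python3 -m pendant '[{"claw":0.01,"dx":-0.0809,"dy":0.38,"dz":-0.0,"wx":0,"wy":0,"wz":0},{"claw":0.01,"dx":-0.0809,"dy":0.38,"dz":0,"wx":0,"wy":0,"wz":0},{"claw":0.01,"dx":-0.0809,"dy":0.38,"dz":0,"wx":0,"wy":0,"wz":0},{"claw":0.01,"dx":-0.0809,"dy":0.38,"dz":0,"wx":0,"wy":0,"wz":0},{"claw":0.01,"dx":-0.0809,"dy":0.38,"dz":0,"wx":0,"wy":0,"wz":0},{"claw":0.01,"dx":-0.0809,"dy":0.38,"dz":0,"wx":0,"wy":0,"wz":0},{"claw":0.01,"dx":-0.0809,"dy":0.38,"dz":0,"wx":0,"wy":0,"wz":0},{"claw":0.01,"dx":-0.0809,"dy":0.38,"dz":0,"wx":0,"wy":0,"wz":0}]'; python3 -m pendant '[{"claw":0.01,"dx":0,"dy":0,"dz":0.05,"wx":0,"wy":0,"wz":0},{"claw":0.01,"dx":0,"dy":0,"dz":0.1,"wx":0,"wy":0,"wz":0},{"claw":0.01,"dx":0,"dy":0,"dz":0.1,"wx":0,"wy":0,"wz":0},{"claw":0.01,"dx":0,"dy":0,"dz":0.1,"wx":0,"wy":0,"wz":0},{"claw":0.01,"dx":0,"dy":0,"dz":0.1,"wx":0,"wy":0,"wz":0}]'
python3 - <<'E'
from fit import *
s=read_state();p=s["position"];print(p)
i=snap("top","t11.png");j=snap("scene","s11.png");p=(p+read_state()["position"])/2
fit("lid",[p[0],p[1],0],p[2]-.0177,cams=("scene",),yaw=False)
fit("pot",[.4965,.071,0],0,cams=("scene",),yaw=False)
E
python3 go.py .4963 .0706 .0567 188.2 0
```

```text
time_s: 27.7
position: [0.496, 0.0703, 0.1772]
tcp_rot: [-0.072, 0.997, 0.001, -0.002]
wrist_force: [-0.0, -0.8, -0.9]
grip_width: 0.0194
grip_force: 34.7
time_s: 28.32
position: [0.4989, 0.0694, 0.0813]
tcp_rot: [-0.071, 0.997, 0.0, 0.001]
wrist_force: [-0.5, 0.0, -1.0]
grip_width: 0.0194
grip_force: 34.7
[0.49886743 0.06941085 0.08127287]
lid ['scene'] [0.4996 0.0687] iou [np.float64(0.701)]
pot ['scene'] [0.4981 0.0724] iou [np.float64(0.495)]
d [ 1.2179  0.7683 23.2172] w [0.0395 0.0171 0.0121] t 28.525 pos [0.4976 0.07   0.0799] q [-0.1016  0.1497  1.9288  0.0008  1.0629 -1.8162] Z [ 0.  0. -1.]
```

```bash
python3 -m pendant '[{"claw":0.01,"dx":0.0012,"dy":0.0008,"dz":0.008,"wx":0,"wy":0,"wz":0},{"claw":0.01,"dx":0.0012,"dy":0.0008,"dz":0.014,"wx":0,"wy":0,"wz":0},{"claw":0.01,"dx":0.0012,"dy":0.0008,"dz":0.018,"wx":0,"wy":0,"wz":0},{"claw":0.01,"dx":0.0012,"dy":0.0008,"dz":0.021,"wx":0,"wy":0,"wz":0},{"claw":0.01,"dx":0.0012,"dy":0.0008,"dz":0.021,"wx":0,"wy":0,"wz":0}]'; python3 -m pendant '[{"claw":0.01,"dx":0,"dy":0,"dz":0.001,"wx":0,"wy":0,"wz":0},{"claw":0.01,"dx":0,"dy":0,"dz":0.0015,"wx":0,"wy":0,"wz":0}]'
```

```text
time_s: 29.15
position: [0.4952, 0.0708, 0.0574]
tcp_rot: [-0.072, 0.997, 0.001, -0.001]
wrist_force: [-0.5, 1.0, -0.3]
grip_width: 0.0196
grip_force: 34.7
time_s: 29.4
position: [0.4957, 0.0707, 0.0568]
tcp_rot: [-0.072, 0.997, 0.001, -0.001]
wrist_force: [-2.4, -0.1, 4.5]
grip_width: 0.0194
grip_force: 35.2
```

Home height reached with no jam (a jam would stop about 6 mm higher). I release, rise and verify.

```bash
python3 -m pendant '[{"claw":0.03,"dx":0,"dy":0,"dz":-0.0005,"wx":0,"wy":0,"wz":0},{"claw":0.05,"dx":0,"dy":0,"dz":-0.0005,"wx":0,"wy":0,"wz":0},{"claw":0.05,"dx":0,"dy":0,"dz":-0.0005,"wx":0,"wy":0,"wz":0},{"claw":0.05,"dx":0,"dy":0,"dz":-0.03,"wx":0,"wy":0,"wz":0},{"claw":0.05,"dx":0,"dy":0,"dz":-0.08,"wx":0,"wy":0,"wz":0},{"claw":0.05,"dx":0,"dy":0,"dz":-0.13,"wx":0,"wy":0,"wz":0},{"claw":0.05,"dx":-0.0,"dy":0,"dz":-0.18,"wx":0,"wy":0,"wz":0},{"claw":0.05,"dx":0.06,"dy":0,"dz":-0.18,"wx":0,"wy":0,"wz":0}]'; python3 -m pendant '[{"claw":0.05,"dx":0.1,"dy":0,"dz":0,"wx":0,"wy":0,"wz":0},{"claw":0.05,"dx":0.1,"dy":0,"dz":0,"wx":0,"wy":0,"wz":0},{"claw":0.05,"dx":0.1,"dy":0,"dz":0,"wx":0,"wy":0,"wz":0},{"claw":0.05,"dx":0.1,"dy":0,"dz":0,"wx":0,"wy":0,"wz":0},{"claw":0.05,"dx":0.1,"dy":0,"dz":0,"wx":0,"wy":0,"wz":0}]'
python3 - <<'E'
from fit import *
i=snap("top","t12.png");j=snap("scene","s12.png")
fit("lid",[.496,.0705,0],.039,yaw=False)
fit("brush",[.494,.33,np.pi+.14],.052)
cv2.imwrite("pics/c12.png",cv2.cvtColor(np.hstack([cv2.resize(j[100:350,150:420],(420,400)),cv2.resize(i[100:280,80:260],(380,400))]),cv2.COLOR_RGB2BGR))
E
```

```text
time_s: 30.4
position: [0.4409, 0.0612, 0.2421]
tcp_rot: [-0.072, 0.997, -0.001, 0.005]
wrist_force: [-1.1, -0.4, 0.4]
grip_width: 0.05
grip_force: 0.0
time_s: 31.02
position: [0.3381, 0.0477, 0.2366]
tcp_rot: [-0.072, 0.997, 0.001, -0.001]
wrist_force: [0.3, 0.7, -0.4]
grip_width: 0.0497
grip_force: 0.0
lid ['top', 'scene'] [0.4968 0.0708] iou [np.float64(0.958), np.float64(0.949)]
lid ['top'] [0.4959 0.0706] iou [np.float64(0.96)]
lid ['scene'] [0.4969 0.0709] iou [np.float64(0.947)]
brush ['top', 'scene'] [0.4955 0.3298 3.2846] iou [np.float64(0.866), np.float64(0.862)]
brush ['top'] [0.4943 0.3297 3.2855] iou [np.float64(0.87)]
brush ['scene'] [0.4929 0.3294 3.2853] iou [np.float64(0.86)]
```

View pics/c12.png

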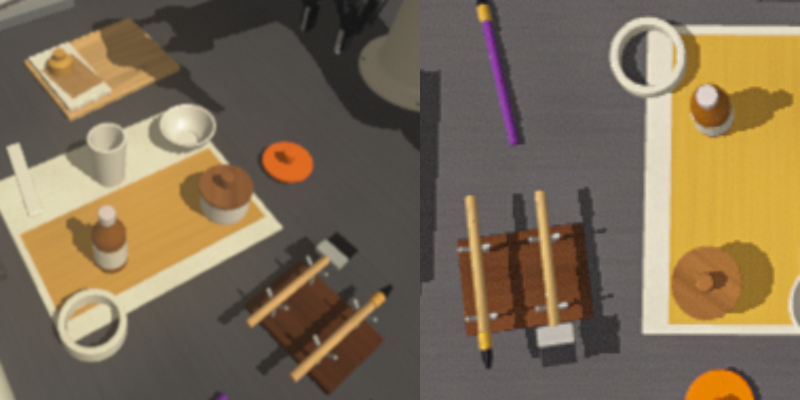

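The lid sits level on the pot (scene crop (225,190)). The round brush lies in its own forks with its tip towards the robot, and everything else is undisturbed.

```bash
python3 -c "
from station import arm; print(arm.job_done())"
```

```text
the job is handed in; nothing more can be done
None
```

I handed the job in at about 31 s: the brush was dipped about 20 mm below the rim and is back in its forks within about 4 mm, the lid is home on the pot, and the last pictures show nothing else moved; no verdict came back.

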